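# Seat a bench block in its stamping fixture and snap the clamp over

### The arm

A 6-joint arm with a two-finger parallel gripper is mounted at the origin on a cart in front of the work surface, level with it; the furniture and walls round the work are solid. World frame = base frame: x ahead of the robot, y to its left, z up, the work surface at z = 0. Lengths are in m, angles in rad, forces in N, time in s.
With the tool pointing down it reaches from about 0.35 to 0.875 m from the base axis. Payload 4.2 kg.
Tool frame: the origin (TCP) lies at the very end of the fingers, on their centre line; the grasp point (between the pads) lies 19 mm behind it; z points along the fingers, y is the line along which they close (so a half turn about z gives the same grasp; the last joint's range is limited). The gripper opens to 87 mm and grips with 3 to 60 N. Pads are 19 mm wide; open, the fingers measure 117 mm over their backs; the gripper's body (75 mm by 190 mm) begins 51 mm behind the grasp point.
Start: joints at [1.401, 0.385, 0.008, 0, -1.194, -0.259], TCP at [0.26, 0.568, 0.223] pointing down, gripper open.
Joint ranges: [-3.14, 3.14], [-1.21, 2.06], [-1.07, 1.41], [-3.16, 2.05], [-2.99, -0.16], [-3.1, 3.1]. Speed limits (rad/s): [2.79, 2.79, 3.14, 3.14, 3.14, 3.14].

### API

Orientations are given as a rotation vector (axis times angle).
In Python, from cell import monitor, optics, env, search_frame, masks_of gives the robot as it stands.
- The arm moves only by the shell command python3 -m crank 'ROWS' [FORCE]. ROWS is JSON, a list of rows, each a list of 3 entries, a list of its own where there are three numbers: the gripper command: -1 is fully open, 1 is shut, values between are in proportion, then the shift along the tool's x, y, z scaled (see below), then the turn, a rotation vector about the tool's x, y, z scaled (see below). A call has 1 to 5 rows; each row shifts and turns the commanded pose from where the row before left it, along the tool's axes as they then stand; what a row does not reach is not made up. The controller multiplies each number of a shift by 2.5 cm and each number of a turn by 5 degrees. A row lasts 1/10 s, in which the tool goes at most 50 mm and 8.59 degrees, less where a joint would pass 70% of its speed; a pose out of reach is approached as far as the arm can. A call with a number of a shift or a turn outside -1 to 1 is refused whole. A call with a gripper value outside its range is refused whole. The fingers move at their own pace and stop on an object; FORCE is the grip in N (left out, the last holds). Time passes only in rows, so rows that do not move let the fingers close. It gives the time, the measured TCP pose, the force, the opening and the grip force at its end, in the units of the state.
- monitor.get_state(): the state, without advancing time (a new reading comes with each control period).
- optics.capture(name): name is "scene" or "top"; returns a dict with "pixels" (384x512x3 uint8, red, green, blue), "intrinsics" (3x3 intrinsics, pixels), "world_from_camera" (4x4, takes a point from camera to world coordinates). Camera axes: x right, y down, z forward; pixel columns grow to the right and rows downward; lengths in m; the calibration is good to about 2 mm. A picture is of the moment at which its call begins. There is no depth.
- env.job_done(): hands the job in; it is judged then, once.
Trained networks look in a picture, given as the dict that the camera call returned (one of the last four; its "shot" number tells which), for a name from the list of things; names that differ only in an ending like _2 or _b are one class to them, and where a whole thing is asked for, a point or a joint stands for the part that bears it (a point fixed in the world has none). Each returns a list of dicts, best first, with "score" (0 to 1); they miss things now and then, are a little off and sometimes report something else, mostly with a low value. They report only what shows in the picture. A call takes as long as a camera call. They do not tell look-alikes from the thing itself.
- search_frame(picture, query): "rect" ([centre column, centre row, width, height] in pixels, round what is visible of it).
- masks_of(picture, query): "mask" (384x512 bool, what is visible of it) and "rect" ([centre column, centre row, width, height] in pixels, round what is visible of it).
The state is a dict: "time": time; "joint_pos": joint angles; "dq": joint speeds; "effort": joint torques, N m; "tcp_pos": TCP position; "tcp_rot": TCP orientation; "wrist_force": force on the tool from outside, world axes, zero at the start; "ft_torque": the same for the moment, N m; "gripper_width": opening from 0.0 (shut) to 1.0 (fully open); "gripper_force": force on a finger pad.
Only numpy, scipy, OpenCV 4.12 (cv2) and the standard library are available. Lean on these libraries where they do the work, as an engineer would, in place of code of your own. Each camera call takes 0.05 s, during which the arm holds its last target. There are 200 camera calls.

### The job

Set the steel bench block in its fixture for stamping, using light touches of the fingers only: first push it by its near edge until it lies flat along the back fence, then push it by its right-hand side until it meets the brass end stop, still along the fence, and last press the red clamp handle down until the toggle clamp is fully closed on the block. Do not lift or tip the block, do not bang it into its stops, and leave the tools lying around where they are.

Things in the scene. Friction and masses are not known exactly. Their poses are not given: they have to be found in the camera images.
- fixture: Dark anodised fixture plate with a grid of tapped holes, fixed to the counter, 210 x 162 x 16 mm. Origin on its underside, straight below the middle of the block's home place; +x points to the back fence, +y to the end stop, z up. The plate spans x -97 to +113 mm and y -100 to +62 mm. The red-handled toggle clamp stands on it behind the fence at y = 0.
- fence (a point): Front face of the back fence: a steel rail along the fixture's y, from fixture y -85 to +45 mm, 14 mm high above the plate. This point is on the face at fixture x +37.5 mm, y 0, 26 mm above the counter.
- end_stop (a point): Tip of the brass stop button, 10 mm diameter, pointing to fixture -y: at fixture x 0, y +37.5 mm, 26 mm above the counter.
- home (a point): The point where the block's centre is when it lies against both fence and stop: fixture x 0, y 0, 26 mm above the counter. Axes as the fixture.
- bench_block: Loose square steel block 75 x 75 x 20 mm, about 0.9 kg (some 5 to 12 N slide it), lying flat on the fixture plate, short of the fence and of the stop by 15 to 40 mm each and up to 0.2 rad askew. Origin at the centre of its underside; x and y square to its sides, x roughly along the fixture's x.
- block_centre (a point): Centre of the steel block, 10 mm above its underside.
- handle_grip (a point): Point on the upper face of the red clamp handle, 62 mm from its pivot. The grip is 18 mm wide, 12 mm thick and runs from 30 to 80 mm from the pivot. This point moves with the handle; at the start it is about 107 mm above the counter, closed about 56 mm.
- handle_pivot (a point): Pivot of the clamp handle, on the fixture at x +86, y 0, 46 mm above the counter. The pivot axis runs along the fixture's y; this point's axes are the fixture's.
- clamp_handle (a joint): Turn of the handle in rad: 0 open (the handle stands 62 degrees above level, leaning away to fixture +x), 1.02 fully closed (3 degrees above level, pointing to fixture +x). It moves down and away about the pivot. It takes about 3 N at the grip; past about 0.55 it snaps over by itself and stays closed.
- clamp_bar: Swinging bar of the toggle clamp, linked to the handle; origin at its pivot (fixture x +66, y 0, 44 mm above the counter). At the start it is swung up: 15 mm wide, up to 106 mm above the counter, nothing of it in front of fixture x +55 mm. Closed, it reaches forward over the fence and its black rubber pad (15 mm) presses on the block's top 25 mm in front of the fence.
- pliers_0: Pliers with red sleeves, 146 mm long, left of the fixture. Loose; not to be moved.
- loupe: Black eye loupe with a light metal case, 60 mm long, 30 mm high, right of the fixture. Loose; not to be moved.
- punch_0: Steel punch, 78 mm long, right of the fixture. Loose; not to be moved.
There are look-alikes about, which are no part of the job. There is more than one size of the bench_block; the one meant has the size given above.

How it is judged:
By the outcome, as a careful person would: the job done as asked, in the order asked, and still so for the second after the job is handed in, with the robot touching nothing.
It also fails if it takes over 67 s, if anything falls off the work surface, if the arm or the gripper's body presses on something with over 40 N, if the wrist force passes 120 N, or if a joint passes its speed limit or range.

## Working session

There is one attempt and no reset: what is moved stays moved. The work goes in short steps, Python scripts to look and compute and a shell command to move; the robot and the scene stay as the last step left them, time stands still between calls to the robot, and variables do not carry over. Pictures are saved under pics/ and viewed, at most 12 in all, crops included, and the job is handed in when it is done.

```bash
ls; mkdir -p pics
cat > h.py <<'E'
import numpy as np, cv2
from cell import monitor, optics, env, search_frame, masks_of
def proj(p,P):
    T=np.linalg.inv(p["world_from_camera"]); c=T[:3,:3]@np.asarray(P,float)+T[:3,3]; u=np.asarray(p["intrinsics"])@c; return u[:2]/u[2]
def back(p,uv,z):
    T=np.asarray(p["world_from_camera"]); d=T[:3,:3]@np.linalg.inv(p["intrinsics"])@np.array([uv[0],uv[1],1.]); return T[:3,3]+d*(z-T[2,3])/d[2]
E
python3 - <<'E'
from h import *
for n in("top","scene"):
    p=optics.capture(n); cv2.imwrite(f"pics/{n}0.png",cv2.resize(p["pixels"][...,::-1],None,fx=1.5,fy=1.5,interpolation=cv2.INTER_CUBIC))
    print(n,np.round(p["world_from_camera"],3).tolist(),np.round(p["intrinsics"],1).tolist())
    for q in("fixture","bench_block","clamp_handle","clamp_bar","pliers_0","loupe","punch_0"):
        for r in masks_of(p,q)[:3]:
            print(q,round(r["score"],2),np.round(r["rect"]),end=" ")
            m=r["mask"].astype(np.uint8); c=max(cv2.findContours(m,0,2)[0],key=cv2.contourArea)
            z={"fixture":.016,"bench_block":.036}.get(q,.03)
            b=cv2.boxPoints(cv2.minAreaRect(c)); print(np.round([back(p,x,z)[:2] for x in b],3).tolist() if n=="top" else "")
s=monitor.get_state(); print(s)
E
```

```text
pics
top [[0.01, -0.99, 0.139, 0.393], [-1.0, -0.011, -0.009, 0.18], [0.011, -0.138, -0.99, 0.977], [0.0, 0.0, 0.0, 1.0]] [[365.5, 0.0, 257.6], [0.0, 365.5, 187.0], [0.0, 0.0, 1.0]]
fixture 0.65 [235. 210.  75.  96.] [[0.374, 0.333], [0.614, 0.286], [0.578, 0.122], [0.34, 0.175]]
bench_block 0.93 [174. 163.  19.  24.] [[0.6, 0.427], [0.62, 0.381], [0.572, 0.36], [0.553, 0.406]]
bench_block 0.65 [234. 228.  34.  38.] [[0.391, 0.28], [0.463, 0.254], [0.436, 0.182], [0.364, 0.209]]
pliers_0 0.81 [176. 221.  23.  50.] [[0.499, 0.436], [0.51, 0.394], [0.379, 0.356], [0.368, 0.397]]
loupe 0.61 [327. 192.  20.  11.] [[0.514, 0.026], [0.545, -0.02], [0.53, -0.03], [0.499, 0.016]]
punch_0 0.48 [339. 214.  25.   7.] [[0.462, -0.003], [0.477, -0.077], [0.464, -0.079], [0.449, -0.006]]
scene [[0.868, -0.208, 0.451, 0.147], [-0.496, -0.371, 0.785, -0.489], [0.004, -0.905, -0.425, 0.446], [0.0, 0.0, 0.0, 1.0]] [[377.9, 0.0, 256.1], [0.0, 377.9, 196.3], [0.0, 0.0, 1.0]]
fixture 0.69 [221. 211. 104.  81.] 
bench_block 0.83 [202. 222.  35.  26.] 
bench_block 0.45 [236. 192.  24.  13.] 
clamp_bar 0.59 [243. 191.   9.  21.] 
pliers_0 0.81 [183. 202.  51.  16.] 
loupe 0.82 [300. 265.  24.  19.] 
punch_0 0.55 [222. 211.  99.  85.] 
punch_0 0.53 [290. 294.  35.  26.] 
{'time': 0.8, 'joint_pos': array([ 1.40058521e+00,  3.84645680e-01,  7.92019606e-03, -2.16436742e-05,
       -1.19396656e+00, -2.58601349e-01]), 'dq': array([-0.00014736, -0.00013172,  0.0005873 ,  0.00016676, -0.00038417,
        0.00019138]), 'effort': array([-5.02173298e-04, -3.90413761e+01,  1.87614566e+01,  4.22403261e+00,
        1.56245573e-02, -1.48373414e-05]), 'tcp_pos': array([0.25983365, 0.56842038, 0.2225876 ]), 'tcp_rot': array([-3.06955571e+00,  6.68418416e-01,  3.88177204e-05]), 'wrist_force': array([-0.37076204,  0.70662514, -0.61824781]), 'ft_torque': array([ 0.01998788,  0.04480553, -0.00996558]), 'gripper_force': 0.0, 'gripper_width': 1.0007294835410248}
```

Run:
```python
import cv2,numpy as np
from h import *
for n,(x0,y0,w,h) in {"top":(150,130,200,150),"scene":(150,150,200,150)}.items():
    p=optics.capture(n); np.save(f"{n}.npy",p,allow_pickle=True)
    cv2.imwrite(f"pics/{n}c.png",cv2.resize(p["pixels"][y0:y0+h,x0:x0+w,::-1],None,fx=4,fy=4,interpolation=cv2.INTER_CUBIC))
```

```text
(no output)
```

View pics/topc.png

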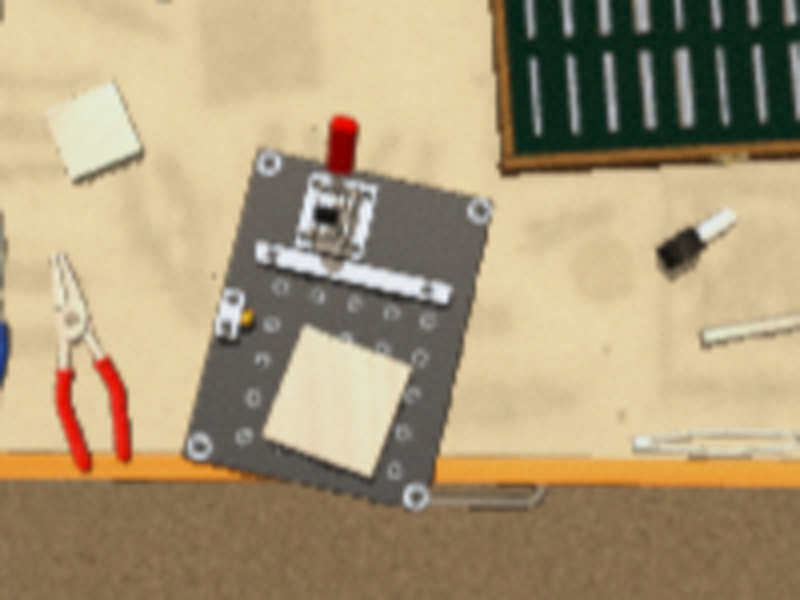

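View pics/scenec.png

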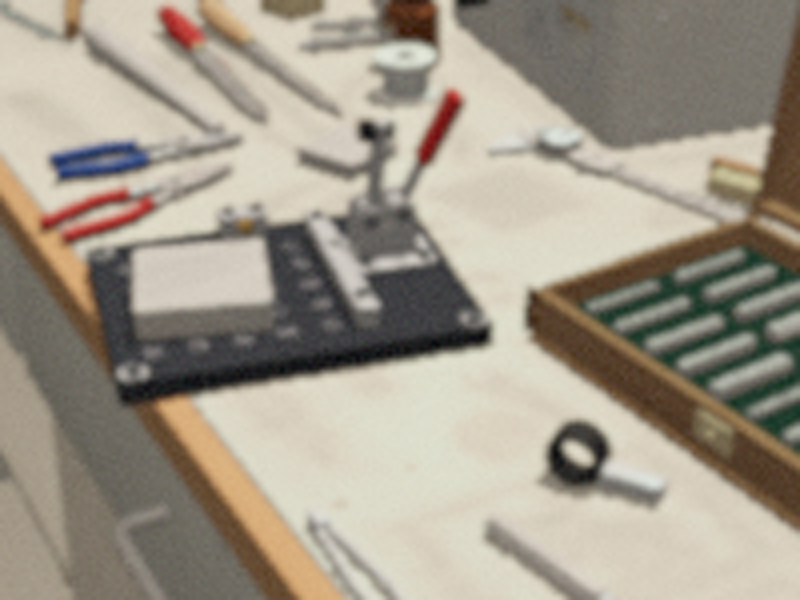

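The top crop shows the plate corners at (258,150), (492,200), (437,505) and (183,458). The block corners are at (305,325), (412,364), (373,478) and (263,437), the fence front runs from (256,262) to (447,303), the brass tip is at (252,318) and the handle end at (343,120). The small square at (97,132) is a look-alike. In the scene crop the handle is up and leaning back, and the block is on the plate.

```bash
cat > fit.py <<'E'
from h import *
from scipy.optimize import least_squares
f=lambda c,o:np.array(o)+(np.array(c,float)+.5)/4-.5
T=np.load("top.npy",allow_pickle=True).item(); S=np.load("scene.npy",allow_pickle=True).item()
F=[(113,62,16),(113,-100,16),(-97,-100,16),(-97,62,16)]
obs=[(T,F[i],f(c,(150,130))) for i,c in enumerate([(258,150),(492,200),(437,505),(183,458)])]
obs+=[(S,F[i],f(c,(150,150))) for i,c in [(3,(88,258)),(2,(122,388)),(1,(490,325))]]
w=lambda v,P:np.array([v[0]+np.cos(v[2])*P[0]-np.sin(v[2])*P[1],v[1]+np.sin(v[2])*P[0]+np.cos(v[2])*P[1],P[2]])
for use in (obs,obs[:4]):
    r=least_squares(lambda v:np.concatenate([proj(p,w(v,np.array(P)/1e3))-o for p,P,o in use]),[.48,.23,-.2])
    print("fixture",np.round(r.x,4),np.round(r.fun,1))
    v=r.x
    B=np.array([back(T,f(c,(150,130)),.036)[:2] for c in[(305,325),(412,364),(373,478),(263,437)]])
    R=np.array([[np.cos(v[2]),-np.sin(v[2])],[np.sin(v[2]),np.cos(v[2])]])
    b=(B-v[:2])@R*1e3; print("block corners in fixture mm",np.round(b,1).tolist(),"centre",b.mean(0).round(1),"sides",np.linalg.norm(np.roll(b,-1,0)-b,axis=1).round(1), "yaw",[round(float(a),3) for a in (np.arctan2(*(b[0]-b[3])[::-1]),np.arctan2(*(b[1]-b[2])[::-1]))])
    for n,P in dict(fenceL=(37.5,45,30),fenceR=(37.5,-85,30),stop=(0,37.5,26)).items(): print(n,np.round((proj(T,w(v,np.array(P)/1e3))-[150,130]+.5)*4-.5))
E
python3 fit.py
```

```text
fixture [ 0.4571  0.2486 -0.193 ] [-0.1 -0.1  0.8 -0.4 -1.3  1.9  1.   0.8 -1.1 -2.1  0.3 -0.4  2.2 -0.7]
block corners in fixture mm [[3.8, 4.2], [-6.8, -68.3], [-82.5, -58.8], [-71.4, 15.1]] centre [-39.2 -26.9] sides [73.3 76.2 74.7 75.9] yaw [-0.145, -0.126]
fenceL [255. 262.]
fenceR [451. 303.]
stop [255. 321.]
fixture [ 0.4586  0.2488 -0.1886] [-0.4 -0.5  0.6 -1.1 -1.2  1.2  1.1  0.4]
block corners in fixture mm [[2.4, 3.7], [-8.5, -68.8], [-84.1, -58.9], [-72.6, 15.0]] centre [-40.7 -27.2] sides [73.3 76.2 74.7 75.9] yaw [-0.149, -0.131]
fenceL [255. 260.]
fenceR [451. 300.]
stop [254. 320.]
```

```bash
cat > st.py <<'E'
from h import *
from scipy.spatial.transform import Rotation as Ro
s=monitor.get_state(); v=[.458,.2487,-.191]
R=Ro.from_euler("z",v[2]).as_matrix(); p=R.T@(s["tcp_pos"]-[v[0],v[1],0])*1e3
M=R.T@Ro.from_rotvec(s["tcp_rot"]).as_matrix()
print("t",round(s["time"],2),"fix mm",p.round(1),"toolx yaw",round(float(np.degrees(np.arctan2(M[1,0],M[0,0]))),2),"tilt",(M[:2,2]*57.3).round(2),"F",(R.T@s["wrist_force"]).round(1),"w",round(s["gripper_width"],2))
E
python3 -m crank '[[0.2,[0,0,0],[0,0,-0.91]],[0.2,[0,0,0],[0,0,-0.91]],[0.2,[0,0,0],[0,0,-0.91]],[0.2,[0,0,0],[0,0,0]]]'; python3 st.py
```

```text
time: 1.3
tcp_pos: [0.2598, 0.5684, 0.2226]
tcp_rot: [-3.127, 0.299, 0.0]
wrist_force: [0.3, 0.4, -0.1]
gripper_width: 0.722
gripper_force: 0.0
t 1.3 fix mm [-255.3  276.3  222.6] toolx yaw 0.02 tilt [-0.  0.] F [ 0.3  0.5 -0.1] w 0.72
```

```bash
python3 -m crank '[[0.2,[0.5,1,0.3],[0,0,0]],[0.2,[0.5,1,0.3],[0,0,0]],[0.2,[0.5,1,0.3],[0,0,0]],[0.2,[0.5,1,0.3],[0,0,0]],[0.2,[0.5,1,0.3],[0,0,0]]]' >/dev/null
python3 -m crank '[[0.2,[0.5,1,0.3],[0,0,0]],[0.2,[0.5,1,0.3],[0,0,0]],[0.2,[0.5,1,0.3],[0,0,0]],[0.2,[0.5,1,0.3],[0,0,0]],[0.2,[0.5,1,0.3],[0,0,0]]]' >/dev/null
python3 -m crank '[[0.2,[0.5,1,0.3],[0,0,0]],[0.2,[0.5,1,0.3],[0,0,0]],[0.2,[0,0,0],[0,0,0]]]' >/dev/null; python3 st.py
```

```text
t 2.6 fix mm [-105.2  -27.   131.7] toolx yaw -0.28 tilt [-0.1  -0.17] F [-0.1 -0.3 -0.7] w 0.4
```

```bash
python3 -m crank '[[0.2,[0,0,1],[0,0,0]],[0.2,[0,0,1],[0,0,0]],[0.2,[0,0,1],[0,0,0]],[0.2,[0,0,0.7],[0,0,0]],[0.2,[0,0,0],[0,0,0]]]' >/dev/null; python3 st.py
python3 -m crank '[[0.2,[0,0,0.3],[0,0,0]],[0.2,[0,0,0.3],[0,0,0]],[0.2,[0,0,0],[0,0,0]]]' >/dev/null; python3 st.py
python3 - <<'E'
from h import *
p=optics.capture("scene"); cv2.imwrite("pics/s2.png",cv2.resize(p["pixels"][150:300,150:350,::-1],None,fx=4,fy=4,interpolation=cv2.INTER_CUBIC))
E
```

```text
t 3.1 fix mm [-105.8  -24.4   38.5] toolx yaw -0.03 tilt [-0.1  -0.24] F [-0.7  0.2  0.1] w 0.4
t 3.4 fix mm [-105.3  -23.7   24.8] toolx yaw 0.01 tilt [-0.01 -0.02] F [-0.7 -0.3  0.6] w 0.4
```

View pics/s2.png

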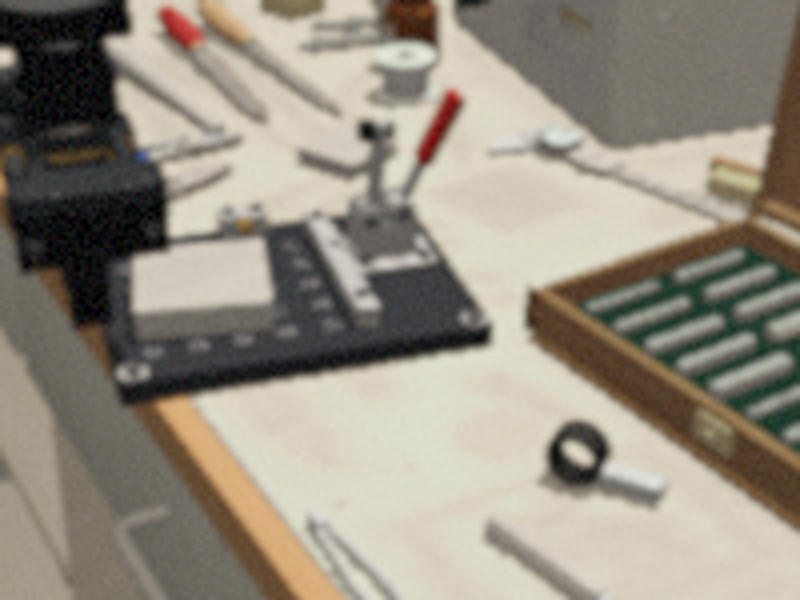

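```bash
for_=0
python3 -m crank '[[0.2,[0.08,0,0.05],[0,0,0]],[0.2,[0.08,0,0.03],[0,0,0]],[0.2,[0.08,0,0],[0,0,0]],[0.2,[0.08,0,0],[0,0,0]],[0.2,[0.08,0,0],[0,0,0]]]' >/dev/null; python3 st.py
python3 -m crank '[[0.2,[0.06,0,0],[0,0,0]],[0.2,[0.06,0,0],[0,0,0]],[0.2,[0.06,0,0],[0,0,0]],[0.2,[0.06,0,0],[0,0,0]],[0.2,[0.06,0,0],[0,0,0]]]' >/dev/null; python3 st.py
python3 -m crank '[[0.2,[0.06,0,0],[0,0,0]],[0.2,[0.06,0,0],[0,0,0]],[0.2,[0.06,0,0],[0,0,0]],[0.2,[0.06,0,0],[0,0,0]],[0.2,[0.06,0,0],[0,0,0]]]' >/dev/null; python3 st.py
python3 -m crank '[[0.2,[0.06,0,0],[0,0,0]],[0.2,[0.06,0,0],[0,0,0]],[0.2,[0.06,0,0],[0,0,0]],[0.2,[0.06,0,0],[0,0,0]],[0.2,[0.06,0,0],[0,0,0]]]' >/dev/null; python3 st.py
```

```text
t 3.95 fix mm [-94.9 -23.6  23.1] toolx yaw 0.02 tilt [0.01 0.01] F [-0.1 -1.4  1. ] w 0.4
t 4.45 fix mm [-89.2 -25.7  22.8] toolx yaw -0.07 tilt [-0.18 -0.24] F [-7.2 -1.5  5.6] w 0.4
t 4.95 fix mm [-82.3 -27.   22.5] toolx yaw -0.1 tilt [-0.26 -0.38] F [-7.8 -2.3  5.8] w 0.4
t 5.45 fix mm [-74.3 -26.   22.3] toolx yaw -0.04 tilt [-0.2  -0.27] F [-4.6 -1.5  1.5] w 0.4
```

```bash
python3 -m crank '[[0.2,[0.06,0,0],[0,0,0]],[0.2,[0.06,0,0],[0,0,0]],[0.2,[0.06,0,0],[0,0,0]],[0.2,[0.06,0,0],[0,0,0]],[0.2,[0.06,0,0],[0,0,0]]]' >/dev/null; python3 st.py
python3 -m crank '[[0.2,[0.06,0,0],[0,0,0]],[0.2,[0.06,0,0],[0,0,0]],[0.2,[0.06,0,0],[0,0,0]],[0.2,[0.06,0,0],[0,0,0]],[0.2,[0.04,0,0],[0,0,0]]]' >/dev/null; python3 st.py
python3 -m crank '[[0.2,[0.03,0,0],[0,0,0]],[0.2,[0.03,0,0],[0,0,0]],[0.2,[0.03,0,0],[0,0,0]],[0.2,[0.03,0,0],[0,0,0]],[0.2,[0.03,0,0],[0,0,0]]]' >/dev/null; python3 st.py
```

```text
t 5.95 fix mm [-65.6 -24.5  22.5] toolx yaw -0.0 tilt [-0.07 -0.1 ] F [-3.1 -1.5 -3.1] w 0.4
t 6.45 fix mm [-57.9 -23.5  23.1] toolx yaw 0.03 tilt [0.01 0.02] F [-4.1  0.5 -2.1] w 0.4
t 6.95 fix mm [-54.3 -23.6  23.1] toolx yaw 0.03 tilt [0. 0.] F [-3.2 -0.1 -2.1] w 0.4
```

```bash
python3 -m crank '[[0.2,[0.03,0,0],[0,0,0]],[0.2,[0.03,0,0],[0,0,0]],[0.2,[0.03,0,0],[0,0,0]],[0.2,[0.02,0,0],[0,0,0]],[0.2,[0.02,0,0],[0,0,0]]]' >/dev/null; python3 st.py
python3 -m crank '[[0.2,[0.02,0,0],[0,0,0]],[0.2,[0.02,0,0],[0,0,0]],[0.2,[0.02,0,0],[0,0,0]],[0.2,[0.02,0,0],[0,0,0]],[0.2,[0.02,0,0],[0,0,0]]]' >/dev/null; python3 st.py
```

```text
t 7.45 fix mm [-51.1 -23.6  23.1] toolx yaw 0.03 tilt [-0. -0.] F [-3.3  0.8 -1.9] w 0.4
t 7.95 fix mm [-50.1 -23.8  23.1] toolx yaw -0.01 tilt [-0.12 -0.03] F [-14.    3.4   3.2] w 0.4
```

Run:
```python
from h import *
p=optics.capture("scene"); cv2.imwrite("pics/s3.png",cv2.resize(p["pixels"][180:255,150:270,::-1],None,fx=6,fy=6,interpolation=cv2.INTER_CUBIC))
```

```text
(no output)
```

View pics/s3.png

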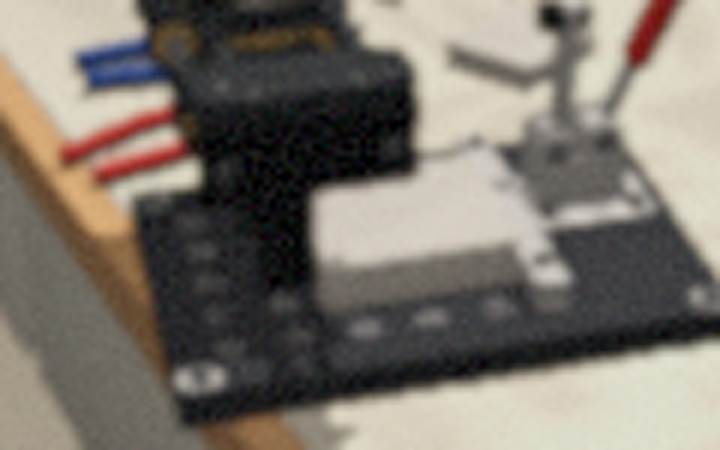

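The block's rear edge meets the fence rail near (530,240), and the force has risen. A small extra push will seat it flat.

```bash
python3 -m crank '[[0.2,[0.01,0,0],[0,0,0]],[0.2,[0.01,0,0],[0,0,0]],[0.2,[0.01,0,0],[0,0,0]],[0.2,[0,0,0],[0,0,0]]]' >/dev/null; python3 st.py
python3 -m crank '[[0.2,[0.01,0,0],[0,0,0]],[0.2,[0.01,0,0],[0,0,0]],[0.2,[0,0,0],[0,0,0]]]' >/dev/null; python3 st.py
```

```text
t 8.4 fix mm [-50.  -23.7  23.1] toolx yaw -0.01 tilt [-0.17 -0.04] F [-16.6   2.6   4.3] w 0.4
t 8.7 fix mm [-50.  -23.8  23.1] toolx yaw -0.02 tilt [-0.2  -0.05] F [-18.1   4.4   4.5] w 0.4
```

```bash
python3 -m crank '[[0.2,[-0.2,0,0],[0,0,0]],[0.2,[-0.4,0,0],[0,0,0]],[0.2,[0,0,-0.8],[0,0,0]],[0.2,[0,0,-0.8],[0,0,0]],[1,[0,0.8,0],[0,0,0]]]' >/dev/null
python3 -m crank '[[1,[0,0.8,0],[0,0,0]],[1,[0.8,0.8,0],[0,0,0]],[1,[0.8,0.5,0],[0,0,0]],[1,[0.8,0,0],[0,0,0]],[1,[0,0,0],[0,0,0]]]' >/dev/null; python3 st.py
python3 - <<'E'
from h import *
p=optics.capture("top"); cv2.imwrite("pics/t4.png",cv2.resize(p["pixels"][160:270,180:320,::-1],None,fx=5,fy=5,interpolation=cv2.INTER_CUBIC))
E
```

```text
t 9.7 fix mm [ -0.3 -96.7  63. ] toolx yaw -0.12 tilt [0.09 0.04] F [0.3 0.7 0.2] w 0.02
```

View pics/t4.png

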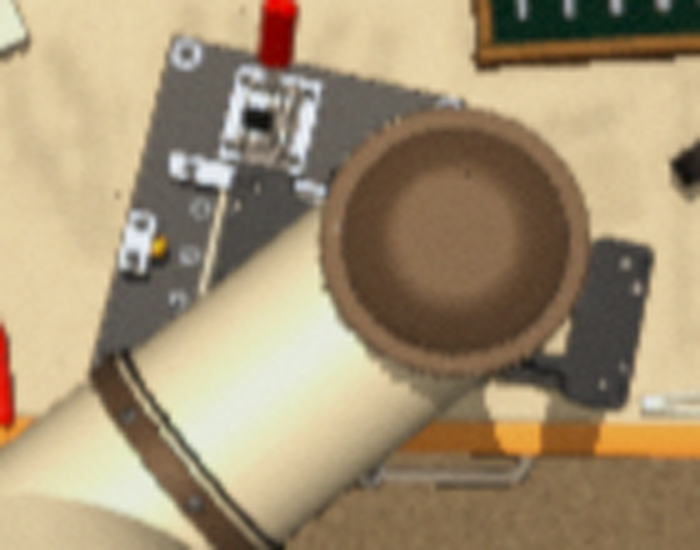

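The block's left edge, from (229,185) to (203,293), runs parallel to the plate's left edge. The arm hides the rest. The gap to the brass tip at (160,247) is about 24 mm.

```bash
python3 -m crank '[[1,[0,0,0.6],[0,0,0]],[1,[0,0,0.6],[0,0,0]],[1,[0,0,0.4],[0,0,0]],[1,[0,0,0],[0,0,0]]]' >/dev/null; python3 st.py
python3 -m crank '[[1,[0,-0.08,0],[0,0,0]],[1,[0,-0.08,0],[0,0,0]],[1,[0,-0.08,0],[0,0,0]],[1,[0,-0.08,0],[0,0,0]],[1,[0,-0.08,0],[0,0,0]]]' >/dev/null; python3 st.py
python3 -m crank '[[1,[0,-0.06,0],[0,0,0]],[1,[0,-0.06,0],[0,0,0]],[1,[0,-0.06,0],[0,0,0]],[1,[0,-0.06,0],[0,0,0]],[1,[0,-0.06,0],[0,0,0]]]' >/dev/null; python3 st.py
python3 -m crank '[[1,[0,-0.06,0],[0,0,0]],[1,[0,-0.06,0],[0,0,0]],[1,[0,-0.06,0],[0,0,0]],[1,[0,-0.06,0],[0,0,0]],[1,[0,-0.06,0],[0,0,0]]]' >/dev/null; python3 st.py
```

```text
t 10.15 fix mm [ -3.7 -97.2  21.8] toolx yaw 0.04 tilt [-0.14 -0.16] F [-0.2  0.  -0. ] w 0.0
t 10.65 fix mm [ -2.2 -85.8  23.3] toolx yaw 0.03 tilt [0.02 0.03] F [ 0.4 -0.4  0.5] w 0.0
t 11.15 fix mm [ -2.4 -78.5  23. ] toolx yaw 0.03 tilt [-0. -0.] F [ 0.3 -0.6  0.2] w 0.0
t 11.65 fix mm [ -2.3 -71.   23.1] toolx yaw 0.03 tilt [0. 0.] F [0.6 0.6 0.5] w 0.01
```

```bash
python3 -m crank '[[1,[0,-0.05,0],[0,0,0]],[1,[0,-0.05,0],[0,0,0]],[1,[0,-0.05,0],[0,0,0]],[1,[0,-0.05,0],[0,0,0]],[1,[0,-0.05,0],[0,0,0]]]' >/dev/null; python3 st.py
python3 -m crank '[[1,[0,-0.05,0],[0,0,0]],[1,[0,-0.05,0],[0,0,0]],[1,[0,-0.05,0],[0,0,0]],[1,[0,-0.05,0],[0,0,0]],[1,[0,-0.05,0],[0,0,0]]]' >/dev/null; python3 st.py
```

```text
t 12.15 fix mm [ -3.2 -67.5  23. ] toolx yaw -0.01 tilt [-0.16 -0.29] F [ 1.1 -7.7  5.6] w 0.0
t 12.65 fix mm [ -3.9 -62.5  23. ] toolx yaw -0.03 tilt [-0.25 -0.42] F [ 1.2 -9.5  7.4] w 0.0
```

```bash
python3 -m crank '[[1,[0,-0.04,0],[0,0,0]],[1,[0,-0.04,0],[0,0,0]],[1,[0,-0.04,0],[0,0,0]],[1,[0,-0.04,0],[0,0,0]],[1,[0,-0.04,0],[0,0,0]]]' >/dev/null; python3 st.py
python3 - <<'E'
from h import *
p=optics.capture("top"); cv2.imwrite("pics/t5.png",cv2.resize(p["pixels"][170:250,190:290,::-1],None,fx=6,fy=6,interpolation=cv2.INTER_CUBIC))
E
```

```text
t 13.15 fix mm [ -4.1 -57.7  22.9] toolx yaw -0.03 tilt [-0.27 -0.44] F [-0.3 -9.   6.8] w 0.01
```

View pics/t5.png

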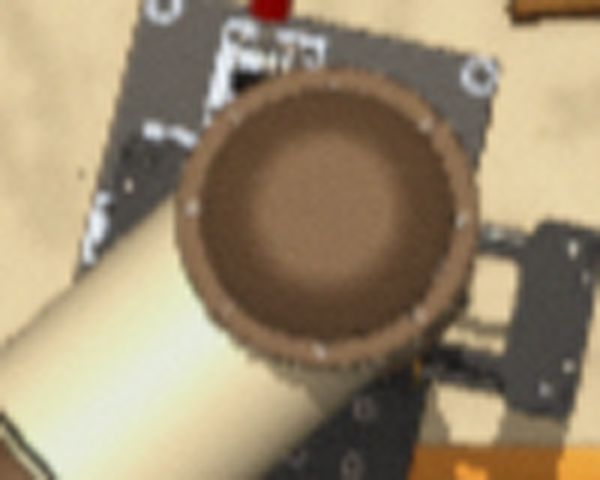

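The arm hides the block and the stop here, so I'll go on slowly by force.

```bash
python3 -m crank '[[1,[0,-0.03,0],[0,0,0]],[1,[0,-0.03,0],[0,0,0]],[1,[0,-0.03,0],[0,0,0]],[1,[0,-0.03,0],[0,0,0]],[1,[0,-0.03,0],[0,0,0]]]' >/dev/null; python3 st.py
python3 -m crank '[[1,[0,-0.02,0],[0,0,0]],[1,[0,-0.02,0],[0,0,0]],[1,[0,-0.02,0],[0,0,0]],[1,[0,-0.02,0],[0,0,0]],[1,[0,-0.02,0],[0,0,0]]]' >/dev/null; python3 st.py
python3 -m crank '[[1,[0,-0.02,0],[0,0,0]],[1,[0,-0.02,0],[0,0,0]],[1,[0,-0.02,0],[0,0,0]]]' >/dev/null; python3 st.py
```

```text
t 13.7 fix mm [ -4.2 -54.1  22.8] toolx yaw -0.04 tilt [-0.29 -0.45] F [ 1.2 -9.3  7.6] w 0.01
t 14.2 fix mm [ -4.2 -51.7  22.9] toolx yaw -0.04 tilt [-0.29 -0.46] F [ 1.  -9.3  7.8] w 0.01
t 14.5 fix mm [ -4.2 -50.2  22.8] toolx yaw -0.04 tilt [-0.29 -0.47] F [  0.8 -10.    8.4] w 0.0
```

```bash
python3 -m crank '[[1,[0,-0.02,0],[0,0,0]],[1,[0,-0.02,0],[0,0,0]],[1,[0,-0.02,0],[0,0,0]],[1,[0,-0.02,0],[0,0,0]]]' >/dev/null; python3 st.py
python3 -m crank '[[1,[0,-0.02,0],[0,0,0]],[1,[0,-0.02,0],[0,0,0]],[1,[0,-0.02,0],[0,0,0]],[1,[0,-0.02,0],[0,0,0]]]' >/dev/null; python3 st.py
```

```text
t 14.9 fix mm [ -4.3 -48.3  22.9] toolx yaw -0.03 tilt [-0.29 -0.47] F [ 0.3 -9.   8.4] w 0.0
t 15.3 fix mm [ -4.3 -46.3  22.9] toolx yaw -0.04 tilt [-0.3  -0.48] F [  0.3 -10.3   7.6] w 0.0
```

```bash
python3 -m crank '[[1,[0,-0.02,0],[0,0,0]],[1,[0,-0.02,0],[0,0,0]],[1,[0,-0.02,0],[0,0,0]],[1,[0,-0.02,0],[0,0,0]]]' >/dev/null; python3 st.py
python3 - <<'E'
from h import *
p=optics.capture("scene"); cv2.imwrite("pics/s6.png",cv2.resize(p["pixels"][180:255,150:270,::-1],None,fx=6,fy=6,interpolation=cv2.INTER_CUBIC))
E
```

```text
t 15.7 fix mm [ -4.3 -45.3  22.8] toolx yaw -0.04 tilt [-0.33 -0.59] F [  2.7 -13.4   9.7] w 0.0
```

View pics/s6.png

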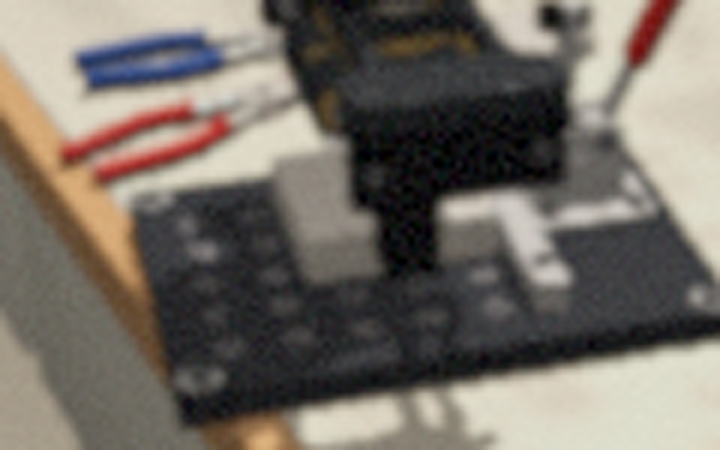

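The finger is against the block's right side near (405,265), and the block is still along the fence at (500,240). The force rises where the stop should be, so I'll seat it gently.

```bash
python3 -m crank '[[1,[0,-0.01,0],[0,0,0]],[1,[0,-0.01,0],[0,0,0]],[1,[0,-0.01,0],[0,0,0]],[1,[0,0,0],[0,0,0]]]' >/dev/null; python3 st.py
python3 -m crank '[[1,[0,-0.01,0],[0,0,0]],[1,[0,-0.01,0],[0,0,0]],[1,[0,-0.01,0],[0,0,0]],[1,[0,0,0],[0,0,0]]]' >/dev/null; python3 st.py
```

```text
t 16.15 fix mm [ -4.4 -45.2  22.9] toolx yaw -0.05 tilt [-0.36 -0.65] F [  2.6 -13.4  10. ] w 0.0
t 16.55 fix mm [ -4.4 -45.2  22.9] toolx yaw -0.05 tilt [-0.38 -0.72] F [  3.7 -15.8  10.3] w 0.0
```

```bash
python3 -m crank '[[1,[0,0.2,0],[0,0,0]],[1,[0,0.5,0],[0,0,0]],[1,[0,0,-1],[0,0,0]],[1,[0,0,-1],[0,0,0]],[1,[0,0,-1],[0,0,0]]]' >/dev/null
python3 -m crank '[[1,[0,0.8,-1],[0,0,0]],[1,[0,1,-1],[0,0,0]],[1,[0,1,-0.5],[0,0,0]],[1,[0,1,0],[0,0,0]],[1,[0,1,0],[0,0,0]]]' >/dev/null
python3 -m crank '[[1,[0,1,0],[0,0,0]],[1,[0,1,0],[0,0,0]],[1,[0,0,0],[0,0,0]]]' >/dev/null; python3 st.py
python3 - <<'E'
from h import *
p=optics.capture("top"); np.save("top2.npy",p,allow_pickle=True); cv2.imwrite("pics/t7.png",cv2.resize(p["pixels"][150:262,180:330,::-1],None,fx=5,fy=5,interpolation=cv2.INTER_CUBIC))
E
```

```text
t 17.85 fix mm [  -3.1 -227.9  160.4] toolx yaw -0.14 tilt [-0.02  0.02] F [ 0.  -0.5 -0.8] w 0.0
```

View pics/t7.png

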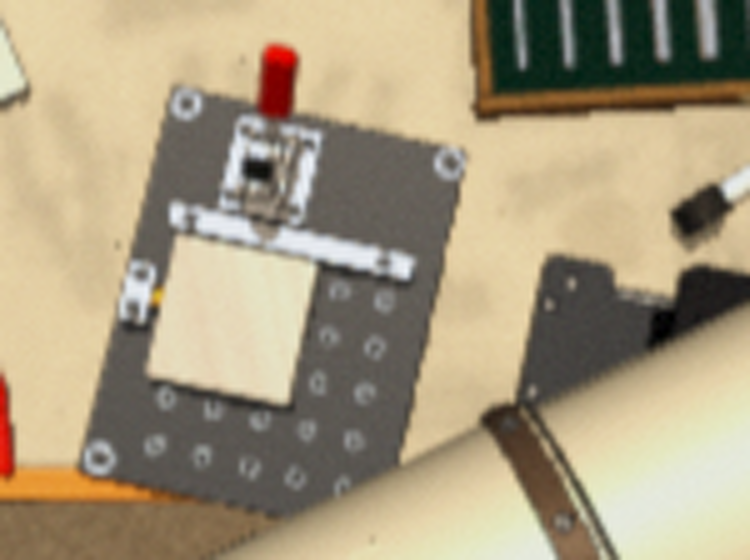

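The block lies at (178,238), (318,265), (292,405) and (148,377). It touches the brass tip at (155,297) and runs along the fence. I'll check the angle and any gap with edge profiles.

Run:
```python
from h import *
p=np.load("top2.npy",allow_pickle=True).item(); g=cv2.cvtColor(p["pixels"],cv2.COLOR_RGB2GRAY).astype(np.float32)
c,s=np.cos(-.191),np.sin(-.191)
def samp(x,y,z): 
    u=proj(p,[.458+c*x/1e3-s*y/1e3,.2487+s*x/1e3+c*y/1e3,z]); return cv2.remap(g,np.float32([[u[0]]]),np.float32([[u[1]]]),1)[0,0]
for y in(-31,-20,-8,8,20,31):
    print("fence y",y,[int(samp(x,y,.033)) for x in np.arange(28,50,1.5)], "near", [int(samp(x,y,.036)) for x in np.arange(-48,-28,1.5)])
for x in(-30,-15,15,28): print("left x",x,[int(samp(x,y,.036)) for y in np.arange(28,48,1.5)],"right",[int(samp(x,y,.036)) for y in np.arange(-48,-28,1.5)])
```

```text
fence y -31 [222, 221, 218, 199, 178, 180, 192, 218, 229, 232, 231, 229, 211, 184, 143] near [86, 78, 68, 70, 87, 144, 184, 210, 217, 219, 218, 218, 218, 217]
fence y -20 [220, 219, 218, 202, 177, 174, 180, 207, 226, 229, 230, 230, 214, 192, 153] near [106, 84, 56, 59, 73, 133, 179, 205, 215, 216, 218, 219, 218, 219]
fence y -8 [221, 220, 218, 204, 178, 173, 176, 183, 186, 166, 150, 142, 127, 108, 86] near [75, 63, 50, 57, 75, 132, 180, 204, 216, 218, 218, 218, 218, 217]
fence y 8 [219, 219, 219, 197, 169, 142, 140, 181, 210, 226, 230, 230, 222, 205, 165] near [93, 80, 66, 64, 87, 142, 180, 207, 211, 213, 214, 214, 213, 212]
fence y 20 [217, 215, 212, 192, 167, 143, 137, 178, 208, 225, 230, 231, 227, 219, 191] near [93, 82, 68, 67, 87, 143, 185, 211, 217, 218, 218, 218, 217, 217]
fence y 31 [215, 215, 215, 201, 173, 144, 121, 145, 174, 187, 192, 183, 188, 197, 182] near [121, 112, 97, 84, 75, 132, 177, 204, 214, 215, 215, 216, 217, 217]
left x -30 [218, 217, 217, 216, 217, 217, 211, 201, 147, 108, 94, 88, 88, 88] right [123, 123, 120, 104, 93, 88, 89, 91, 113, 143, 190, 216, 221, 222]
left x -15 [217, 218, 218, 218, 217, 215, 210, 196, 159, 110, 81, 63, 87, 108] right [91, 91, 90, 91, 91, 90, 92, 100, 123, 157, 193, 218, 219, 219]
left x 15 [215, 216, 216, 217, 216, 215, 210, 187, 140, 111, 92, 98, 111, 148] right [93, 95, 95, 93, 92, 90, 86, 92, 104, 161, 208, 217, 220, 218]
left x 28 [217, 216, 215, 213, 213, 213, 208, 192, 149, 116, 98, 93, 92, 93] right [98, 99, 96, 95, 90, 85, 83, 91, 109, 162, 214, 221, 224, 223]
```

Edges are square with the fixture, but there's a thin dark line at the fence. I'll confirm contact with a light two-finger touch on the near edge.

```bash
python3 -m crank '[[0.2,[-0.5,-0.92,0],[0,0,0]],[0.2,[-0.5,-0.92,0],[0,0,0]],[0.2,[-0.5,-0.92,0],[0,0,0]],[0.2,[-0.5,-0.92,0],[0,0,0]],[0.2,[-0.5,-0.92,0],[0,0,0]]]' >/dev/null
python3 -m crank '[[0.2,[-0.1,-0.92,0],[0,0,0]],[0.2,[0,-0.92,0],[0,0,0]],[0.2,[0,-0.92,0.5],[0,0,0]],[0.2,[0,-0.92,0.5],[0,0,0]],[0.2,[0,-0.92,0.5],[0,0,0]]]' >/dev/null
python3 -m crank '[[0.2,[0,0,1],[0,0,0]],[0.2,[0,0,1],[0,0,0]],[0.2,[0,0,0],[0,0,0]],[0.2,[0,0,0],[0,0,0]]]' >/dev/null; python3 st.py
```

```text
t 19.3 fix mm [-67.1   4.8  73.1] toolx yaw 0.07 tilt [ 0.01 -0.04] F [1.2 0.3 0.1] w 0.4
```

```bash
python3 -m crank '[[0.2,[0,0.1,0.8],[0,0,0]],[0.2,[0,0,0.8],[0,0,0]],[0.2,[0,0,0.4],[0,0,0]],[0.2,[0,0,0],[0,0,0]],[0.2,[0,0,0],[0,0,0]]]' >/dev/null; python3 st.py
python3 -m crank '[[0.2,[0.1,0,0],[0,0,0]],[0.2,[0.1,0,0],[0,0,0]],[0.2,[0.1,0,0],[0,0,0]],[0.2,[0.08,0,0],[0,0,0]],[0.2,[0.06,0,0],[0,0,0]]]' >/dev/null; python3 st.py
python3 -m crank '[[0.2,[0.04,0,0],[0,0,0]],[0.2,[0.04,0,0],[0,0,0]],[0.2,[0.02,0,0],[0,0,0]],[0.2,[0.02,0,0],[0,0,0]],[0.2,[0.02,0,0],[0,0,0]]]' >/dev/null; python3 st.py
python3 -m crank '[[0.2,[0.02,0,0],[0,0,0]],[0.2,[0.02,0,0],[0,0,0]],[0.2,[0.02,0,0],[0,0,0]],[0.2,[0.02,0,0],[0,0,0]],[0.2,[0.02,0,0],[0,0,0]]]' >/dev/null; python3 st.py
```

```text
t 19.8 fix mm [-66.8   2.6  24. ] toolx yaw 0.05 tilt [0.07 0.1 ] F [ 0.5 -0.4 -0.1] w 0.4
t 20.3 fix mm [-56.1   1.6  23.2] toolx yaw 0.02 tilt [0.01 0.01] F [ 0.3 -0.4 -0.2] w 0.4
t 20.8 fix mm [-52.9   1.6  23. ] toolx yaw 0.03 tilt [-0.   -0.01] F [-0.3 -0.4 -0.7] w 0.4
t 21.3 fix mm [-51.4   1.3  23. ] toolx yaw 0.02 tilt [-0.09 -0.06] F [-6.9  1.8  3.4] w 0.4
```

```bash
python3 -m crank '[[0.2,[0.02,0,0],[0,0,0]],[0.2,[0.02,0,0],[0,0,0]],[0.2,[0.02,0,0],[0,0,0]],[0.2,[0,0,0],[0,0,0]]]' >/dev/null; python3 st.py
python3 -m crank '[[0.2,[0.02,0,0],[0,0,0]],[0.2,[0.02,0,0],[0,0,0]],[0.2,[0,0,0],[0,0,0]]]' >/dev/null; python3 st.py; python3 -c "
from h import *;s=monitor.get_state();print(s['ft_torque'])"
```

```text
t 21.7 fix mm [-50.1   1.1  23. ] toolx yaw 0.02 tilt [-0.1  -0.08] F [-6.1  0.1  3.3] w 0.4
t 22.0 fix mm [-49.8   1.   23. ] toolx yaw 0.01 tilt [-0.16 -0.1 ] F [-10.4   1.5   4.9] w 0.4
[1.13882938 2.87639957 0.09802437]
```

```bash
python3 -m crank '[[0.2,[0.02,0,0],[0,0,0]],[0.2,[0.02,0,0],[0,0,0]],[0.2,[0,0,0],[0,0,0]]]' >/dev/null; python3 st.py
python3 -m crank '[[0.2,[0.02,0,0],[0,0,0]],[0.2,[0.02,0,0],[0,0,0]],[0.2,[0,0,0],[0,0,0]]]' >/dev/null; python3 st.py
```

```text
t 22.3 fix mm [-49.6   1.   23. ] toolx yaw -0.0 tilt [-0.22 -0.11] F [-16.2   3.4   6.5] w 0.4
t 22.6 fix mm [-49.5   0.9  23. ] toolx yaw -0.01 tilt [-0.29 -0.13] F [-19.5   4.2   9.2] w 0.4
```

Seated on the fence; it moved in about 1 mm. That touch may have dragged it slightly off the stop, so I'll re-touch the right side with a little +x bias.

```bash
python3 -m crank '[[0.2,[-0.2,0,0],[0,0,0]],[0.2,[-0.5,0,0],[0,0,0]],[0.2,[0,0,-0.8],[0,0,0]],[0.2,[0,0,-0.8],[0,0,0]],[1,[0,0.8,0],[0,0,0]]]' >/dev/null
python3 -m crank '[[1,[0,0.8,0],[0,0,0]],[1,[0.8,0.8,0],[0,0,0]],[1,[0.8,0.2,0],[0,0,0]],[1,[0.8,0,0],[0,0,0]],[1,[0,0,0],[0,0,0]]]' >/dev/null; python3 st.py
python3 -m crank '[[1,[0,0,0],[0,0,0]],[1,[0,0,0],[0,0,0]]]' >/dev/null; python3 st.py
```

```text
t 23.6 fix mm [ -1.6 -63.2  63.1] toolx yaw -0.09 tilt [0.09 0.05] F [-0.7  0.2 -0.7] w 0.02
t 23.8 fix mm [ -4.3 -63.8  62.8] toolx yaw 0.04 tilt [-0.04 -0.04] F [-0.7 -0.1  0. ] w 0.0
```

```bash
python3 -m crank '[[1,[0.1,0,0.6],[0,0,0]],[1,[0,0,0.6],[0,0,0]],[1,[0,0,0.4],[0,0,0]],[1,[0,0,0],[0,0,0]]]' >/dev/null; python3 st.py
python3 -m crank '[[1,[0,-0.12,0],[0,0,0]],[1,[0,-0.12,0],[0,0,0]],[1,[0,-0.12,0],[0,0,0]],[1,[0,-0.12,0],[0,0,0]],[1,[0,0,0],[0,0,0]]]' >/dev/null; python3 st.py
python3 -m crank '[[1,[0,-0.06,0],[0,0,0]],[1,[0,-0.04,0],[0,0,0]],[1,[0,-0.04,0],[0,0,0]],[1,[0,-0.02,0],[0,0,0]],[1,[0,0,0],[0,0,0]]]' >/dev/null; python3 st.py
```

```text
t 24.2 fix mm [ -2.1 -64.1  21.9] toolx yaw 0.06 tilt [-0.13 -0.15] F [ 0.7 -0.8 -0.6] w 0.0
t 24.7 fix mm [ -0.6 -50.7  23.4] toolx yaw 0.05 tilt [0.04 0.04] F [0.1 1.  0.4] w 0.0
t 25.2 fix mm [ -0.9 -47.3  23. ] toolx yaw 0.02 tilt [-0. -0.] F [-0.5  0.9  0.4] w 0.01
```

```bash
python3 -m crank '[[1,[0.01,-0.02,0],[0,0,0]],[1,[0.01,-0.02,0],[0,0,0]],[1,[0.01,-0.02,0],[0,0,0]],[1,[0.01,-0.02,0],[0,0,0]],[1,[0,0,0],[0,0,0]]]' >/dev/null; python3 st.py
python3 -m crank '[[1,[0.02,-0.02,0],[0,0,0]],[1,[0.02,-0.02,0],[0,0,0]],[1,[0.02,-0.02,0],[0,0,0]],[1,[0.02,-0.02,0],[0,0,0]],[1,[0,0,0],[0,0,0]]]' >/dev/null; python3 st.py
```

```text
t 25.7 fix mm [ -0.  -45.7  23. ] toolx yaw 0.02 tilt [-0.03 -0.04] F [ 0.1 -1.4  0.8] w 0.0
t 26.2 fix mm [  0.6 -45.7  22.5] toolx yaw -0.02 tilt [-0.21 -0.26] F [-2.5 -5.6  3.8] w 0.01
```

```bash
python3 -m crank '[[1,[0.01,-0.02,0],[0,0,0]],[1,[0.01,-0.02,0],[0,0,0]],[1,[0.01,-0.02,0],[0,0,0]],[1,[0.01,-0.02,0],[0,0,0]],[1,[0,0,0],[0,0,0]]]' >/dev/null; python3 st.py
python3 -m crank '[[1,[0.01,-0.02,0],[0,0,0]],[1,[0.01,-0.02,0],[0,0,0]],[1,[0.01,-0.02,0],[0,0,0]],[1,[0,0,0],[0,0,0]]]' >/dev/null; python3 st.py
```

```text
t 26.7 fix mm [  0.7 -45.6  22.4] toolx yaw -0.04 tilt [-0.35 -0.47] F [-3.7 -9.6  6.3] w 0.0
t 27.1 fix mm [  0.7 -45.4  22.3] toolx yaw -0.06 tilt [-0.44 -0.61] F [ -3.4 -10.3   7.3] w 0.0
```

```bash
python3 -m crank '[[1,[0.01,-0.02,0],[0,0,0]],[1,[0.01,-0.02,0],[0,0,0]],[1,[0.01,-0.02,0],[0,0,0]],[1,[0,0,0],[0,0,0]]]' >/dev/null; python3 st.py
python3 -m crank '[[1,[0.01,-0.02,0],[0,0,0]],[1,[0.01,-0.02,0],[0,0,0]],[1,[0,0,0],[0,0,0]]]' >/dev/null; python3 st.py
```

```text
t 27.5 fix mm [  0.8 -45.3  22.2] toolx yaw -0.07 tilt [-0.55 -0.77] F [ -3.9 -14.5  11.7] w 0.01
t 27.8 fix mm [  0.8 -45.3  22.1] toolx yaw -0.09 tilt [-0.62 -0.88] F [ -4.3 -15.7  12.2] w 0.0
```

Block seated on both. Next is the handle.

```bash
python3 -m crank '[[1,[-0.05,0.2,0],[0,0,0]],[1,[-0.05,0.5,0],[0,0,0]],[1,[0,0,-1],[0,0,0]],[1,[0,0,-1],[0,0,0]],[1,[0,0,-1],[0,0,0]]]' >/dev/null
python3 -m crank '[[1,[0,0,-1],[0,0,0]],[1,[0,0,-1],[0,0,0]],[1,[0.8,-0.5,0],[0,0,0]],[1,[0.8,-0.5,0],[0,0,0]],[1,[0.8,-0.5,0],[0,0,0]]]' >/dev/null
python3 -m crank '[[1,[0.8,-0.5,0],[0,0,0]],[1,[0.6,-0.5,0],[0,0,0]],[1,[0,0,0],[0,0,0]],[1,[0,0,0],[0,0,0]]]' >/dev/null; python3 st.py
python3 - <<'E'
from h import *
p=optics.capture("scene"); cv2.imwrite("pics/s8.png",cv2.resize(p["pixels"][140:265,150:310,::-1],None,fx=5,fy=4.8,interpolation=cv2.INTER_CUBIC))
E
```

```text
t 29.2 fix mm [ 97.8   7.8 147.8] toolx yaw 0.01 tilt [0.01 0.04] F [ 0.  -0.6  0.3] w 0.0
```

View pics/s8.png

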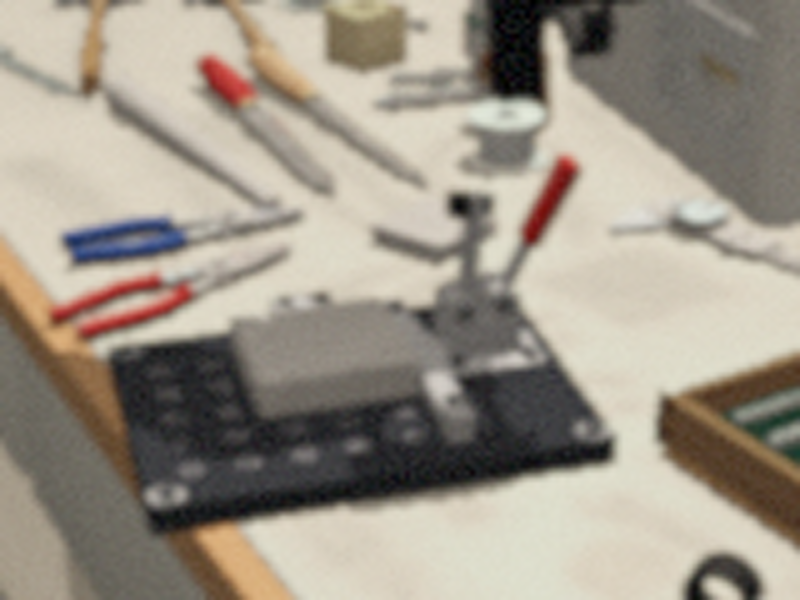

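The block lies flush along the fence (edge near (430,350)). The finger end is at (515,100), above and in front of the handle, whose tip is at (568,160).

```bash
python3 -m crank '[[1,[0,0.25,0.4],[0,0,0]],[1,[0,0,0.5],[0,0,0]],[1,[0,0,0.35],[0,0,0]],[1,[0,0,0],[0,0,0]]]' >/dev/null; python3 st.py
python3 -m crank '[[1,[0.1,0,0.06],[0,0,0]],[1,[0.1,0,0.06],[0,0,0]],[1,[0.1,0,0.06],[0,0,0]],[1,[0.1,0,0.06],[0,0,0]],[1,[0.1,0,0.08],[0,0,0]]]' >/dev/null; python3 st.py
```

```text
t 29.65 fix mm [ 96.5   0.3 114.6] toolx yaw 0.01 tilt [-0.17 -0.16] F [ 0.1 -0.6 -0.7] w -0.0
t 30.15 fix mm [110.7   1.7 109.5] toolx yaw 0.04 tilt [0.06 0.04] F [-1.8  0.1  2.6] w 0.01
```

```bash
python3 -m crank '[[1,[0.1,0,0.1],[0,0,0]],[1,[0.1,0,0.12],[0,0,0]],[1,[0.1,0,0.12],[0,0,0]],[1,[0.1,0,0.12],[0,0,0]],[1,[0.1,0,0.12],[0,0,0]]]' >/dev/null; python3 st.py
python3 -m crank '[[1,[0.08,0,0.12],[0,0,0]],[1,[0.08,0,0.12],[0,0,0]],[1,[0.08,0,0.12],[0,0,0]],[1,[0.08,0,0.14],[0,0,0]],[1,[0.06,0,0.14],[0,0,0]]]' >/dev/null; python3 st.py
```

```text
t 30.65 fix mm [122.9   1.4  93.8] toolx yaw 0.02 tilt [-0.   -0.01] F [-0.3 -0.1  0.6] w 0.01
t 31.15 fix mm [132.1   1.3  77.7] toolx yaw 0.01 tilt [-0.03 -0.02] F [-0.1 -0.3  0.4] w 0.01
```

```bash
python3 -m crank '[[1,[0.06,0,0.14],[0,0,0]],[1,[0.06,0,0.14],[0,0,0]],[1,[0.06,0,0.14],[0,0,0]],[1,[0.04,0,0.12],[0,0,0]],[1,[0,0,0],[0,0,0]]]' >/dev/null; python3 st.py
python3 - <<'E'
from h import *
p=optics.capture("scene"); cv2.imwrite("pics/s9.png",cv2.resize(p["pixels"][140:265,150:310,::-1],None,fx=5,fy=4.8,interpolation=cv2.INTER_CUBIC))
E
```

```text
t 31.65 fix mm [137.5   1.2  64.2] toolx yaw 0.01 tilt [-0.04 -0.04] F [-0.3 -0.1  0.1] w 0.0
```

View pics/s9.png

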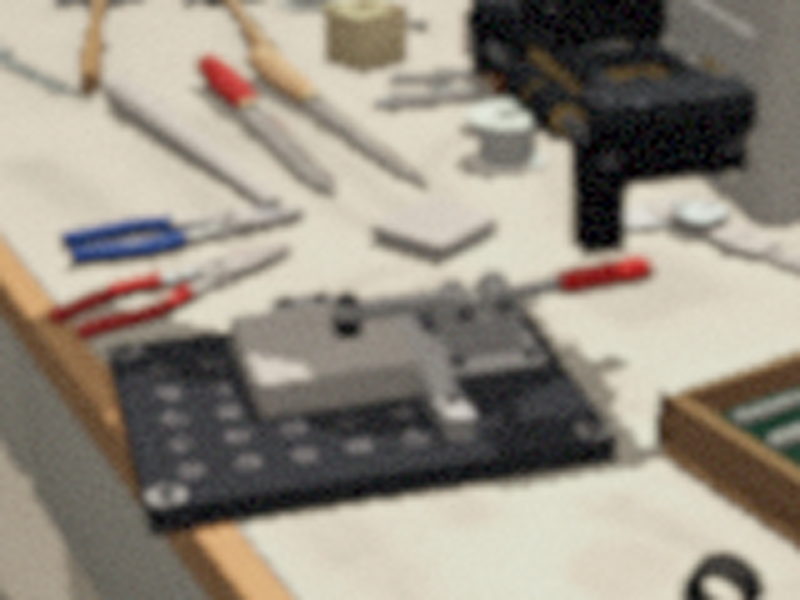

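The handle is down at (605,272), and the bar's pad is on the block top at (347,315). A light press will confirm it's fully closed.

```bash
python3 -m crank '[[1,[0.04,0,0.08],[0,0,0]],[1,[0.04,0,0.08],[0,0,0]],[1,[0,0,0.06],[0,0,0]],[1,[0,0,0.06],[0,0,0]],[1,[0,0,0],[0,0,0]]]' >/dev/null; python3 st.py
python3 -m crank '[[1,[0,0,0.04],[0,0,0]],[1,[0,0,0.04],[0,0,0]],[1,[0,0,0],[0,0,0]]]' >/dev/null; python3 st.py
```

```text
t 32.2 fix mm [139.5   1.3  57.5] toolx yaw 0.02 tilt [-0.03 -0.02] F [0.1 1.4 0.2] w 0.0
t 32.5 fix mm [139.7   1.6  56.5] toolx yaw 0.04 tilt [0.03 0.01] F [-1.8 -0.9  5. ] w 0.0
```

```bash
python3 -m crank '[[1,[0,0,-0.3],[0,0,0]],[1,[0,0,-0.8],[0,0,0]],[1,[0,0,-1],[0,0,0]],[1,[0,0,-1],[0,0,0]],[1,[0,0,-1],[0,0,0]]]' >/dev/null
python3 -m crank '[[1,[0,1,-0.5],[0,0,0]],[1,[0,1,0],[0,0,0]],[1,[0,1,0],[0,0,0]],[1,[0,1,0],[0,0,0]],[1,[0,1,0],[0,0,0]]]' >/dev/null
python3 -m crank '[[1,[0,1,0],[0,0,0]],[1,[0,1,0],[0,0,0]],[1,[0,1,0],[0,0,0]],[1,[0,0,0],[0,0,0]],[1,[0,0,0],[0,0,0]]]' >/dev/null; python3 st.py
python3 - <<'E'
from h import *
p=optics.capture("top"); np.save("top3.npy",p,allow_pickle=True); cv2.imwrite("pics/t10.png",cv2.resize(p["pixels"][150:262,180:330,::-1],None,fx=5,fy=5,interpolation=cv2.INTER_CUBIC))
E
```

```text
t 34.0 fix mm [ 139.9 -198.8  171.1] toolx yaw -0.04 tilt [0.04 0.03] F [-0.3 -0.4 -0.7] w 0.0
```

View pics/t10.png

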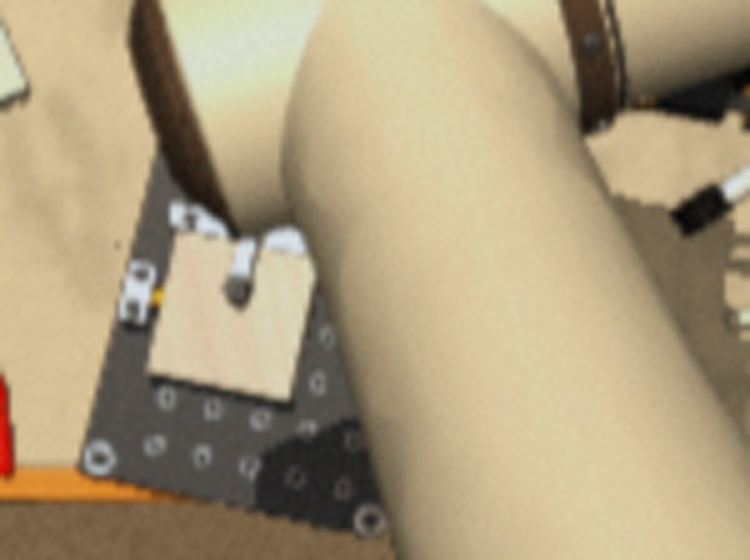

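The block sits against the fence (top edge near (240,240)) and the brass stop at (157,297). The pad is down on it at (238,290), and the robot touches nothing. I'll hand it in.

```bash
python3 -c "
from cell import env; print(env.job_done())"
```

```text
the job is handed in; nothing more can be done
None
```

I pushed the block flat along the fence, then up to the brass stop, and closed the clamp on it. After the stop push it sat about 1 mm off the fence, so I gave the near edge and then the right side one more light touch each before closing; the job is handed in at about 34 s, with no verdict shown.

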